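# Hold the beaker dryer on its third click

### The job

Take the clear beaker that stands mouth down on the high chair tray and set it down (not drop it), still mouth down, over the air post of the dryer, and let go of it so that it sits fully down on the housing. Then press the dryer's spring-return dial down by its paddle with your fingers, past the first two clicks to the third and not on to the fourth, and finish while still holding it there against its spring, for the air runs only while it is held. Do not turn the dial before the beaker is on, and leave the other things on the tray and table where they are.

Things in the scene. Friction and masses are not known exactly. Their poses are not given: they have to be found in the camera images.
- beaker_mid (a point): Clear, slightly frosted, empty plastic beaker, standing mouth down on the tray: round, 80 mm tall, 58 mm across at its closed top, 60 mm over most of its height, 66 mm at the mouth (the lowest 6 mm); wall 3 mm, top 4 mm thick, about 60 g. The point is its centre, half-way up (40 mm above its lower edge); z points up along its axis.
- dryer: Beaker dryer, a white plastic box 200 (x) by 100 (y) by 90 mm high, fixed to the table. Origin at the centre of its underside; z up; its long sides run along x. The air post stands on its top near the -x end, with 32 mm or more of flat top around the post's axis lengthwise and 50 mm to each side; the dial sits on its +y side near the +x end, the paddle reaching past the +x end.
- post_foot (a point): Where the axis of the round aluminium air post meets the flat top of the dryer (90 mm above the table). The post is 36 mm across and 44 mm tall, with a tapered top; the beaker goes over it and its mouth rests on the flat top.
- dial_axis (a point): Centre of the dial: a grey disc 68 mm across and 26 mm thick that turns about the dryer's y axis, 80 mm above the table. The point stays fixed to the dryer and has the dryer's axes.
- paddle: The dial with its paddle, one piece (turns on joint dial). The paddle is a grey bar 26 mm wide (along the dryer's y) and 10 mm thick that juts from the dial, from 28 to 90 mm from the dial's centre. Origin at the dial's centre; x points along the paddle to its end, z out of its upper face. At rest it points to the dryer's +x and 0.52 rad above the horizontal; pressing its upper face down turns it down.
- paddle_press (a point): Point on the upper face of the paddle, mid-width, 70 mm along it from the dial's centre: a good place to press. It moves with the paddle.
- dial (a joint): Turn of the dial in rad: 0 at rest (paddle 0.52 rad above horizontal), growing as the paddle goes down; its elevation is 0.52 minus this value. Clicks at 0.35, 0.70, 1.05 (the third: paddle 0.53 rad below horizontal) and 1.40 (the fourth), end stop at 1.45. Light bumps lie half-way between the clicks. The spring pushes back with about 3 to 8 N at the press point all the way, rising before and dipping after each bump, and turns the dial back to 0 whenever it is let go.
- cup: Bystander: opaque toddler's cup, 69 mm across, 88 mm tall, with a white lid and an off-centre spout, on the tray; origin at the centre of its underside.
- jar: Bystander: small glass jar with a lid, 60 mm across, 75 mm tall, on the tray; origin at the centre of its underside.
- plate: Bystander: orange divided plate, 170 mm across, 22 mm tall, on the tray; origin at the centre of its underside.
- teether: Bystander: yellow teether ring, 76 mm across, 14 mm thick, lying on the tray; origin at the centre of its underside.
- spoon: Bystander: feeding spoon 140 mm long, lying on the tray's edge nearest the robot; origin at the middle of its underside.
- dispenser: Bystander: pill-shaped aluminium formula dispenser with twist cap, 47 mm across, 80 mm tall, standing on the table beyond the dryer; origin at the centre of its underside.
- tray: Grey high chair tray, fixed, 380 (x) by 460 (y) mm; floor 6 mm thick, rim 16 mm high. Origin at the centre of its underside.
There are look-alikes about, which are no part of the job. Leave any blue or yellow look-alike of the part that bears beaker_mid alone.

How it is judged:
By the outcome, as a careful person would: the job done as asked, in the order asked, and still so for the second after the job is handed in, while the arm keeps its last pose, push and grip.
It also fails if it takes over 51 s, if anything falls off the work surface, if the arm or the gripper's body presses on something with over 40 N, if the wrist force passes 120 N, or if a joint passes its speed limit or range.

### The arm

A 6-joint arm with a two-finger parallel gripper is mounted at the origin on the work surface. World frame = base frame: x ahead of the robot, y to its left, z up, the work surface at z = 0. Lengths are in m, angles in rad, forces in N, time in s.
With the tool pointing down it reaches from about 0.375 to 0.925 m from the base axis. Payload 5.7 kg.
Tool frame: the origin (TCP) lies on the mounting face of the last link; the fingertips stand 182 mm ahead of it and the grasp point (between the pads) lies 163 mm ahead of it; z points along the fingers, x is the direction in which the jaws open and shut, and the axes are right-handed (so a half turn about z gives the same grasp; the last joint's range is limited). The gripper opens to 88 mm and grips with 3 to 60 N. Pads are 20 mm wide; open, the fingers measure 115 mm over their backs; the gripper's body (75 mm by 178 mm) begins 61 mm behind the grasp point.
Start: joints at [1.012, 0.359, 1.51, -0, 1.272, -0.115], TCP at [0.258, 0.542, 0.405] pointing down, gripper open.
Joint ranges: [-2.97, 2.97], [-1.01, 2.36], [0.21, 2.38], [-0.96, 4.11], [0.2, 2.71], [-2.98, 2.98]. Speed limits (rad/s): [2.39, 2.39, 3.14, 3.14, 3.14, 3.14].

### API

Orientations are given as a rotation vector (axis times angle).
In Python, from cell import monitor, cams, ticket gives the robot as it stands.
- The arm moves only by the shell command python3 -m handwheel 'ROWS'. ROWS is JSON, a list of rows, each an object with "delta_pos": the shift along the tool's x, y, z scaled (see below), a list of three; "dr": the turn, a rotation vector about the tool's x, y, z scaled (see below), a list of three; "claw": the gripper command: -1 is shut, 1 is fully open, values between are in proportion. In form: [{"delta_pos": [tx, ty, tz], "dr": [ax, ay, az], "claw": claw}, ...]. A call has 1 to 20 rows; each row is the pose to reach, as a shift and turn from the pose commanded when the call began, along the tool's axes at that moment; what a row does not reach only later rows make up. The controller multiplies each number of a shift by 75 cm and each number of a turn by 45 degrees. A row lasts 1/10 s, in which the tool goes at most 50 mm and 8.59 degrees, less where a joint would pass 70% of its speed; a pose out of reach is approached as far as the arm can. A call with a number of a shift or a turn outside -1 to 1 is refused whole. A call with a gripper value outside its range is refused whole. The fingers move at their own pace and stop on an object; the grip force is fixed at half the most. Time passes only in rows, so rows that repeat a pose let the fingers close. It gives the time, the measured TCP pose, the force and the opening at its end, in the units of the state.
- monitor.observe(): the state, without advancing time (a new reading comes with each control period).
- cams.camera(name): name is "scene" or "top"; returns a dict with "color" (384x512x3 uint8, red, green, blue), "z_map" (384x512 float32, m along the optical axis (not along the pixel's ray), 0 where there is no reading), "camera_matrix" (3x3 intrinsics, pixels), "camera_from_world" (4x4, takes a point from world to camera coordinates). Camera axes: x right, y up, looking along -z (the intrinsics and any distortion apply to the point x, -y, -z); pixel columns grow to the right and rows downward; lengths in m; the calibration is good to about 2 mm. A picture is of the moment at which its call begins.
- ticket.job_done(): hands the job in, once; it reports no verdict.
The state is a dict: "clock": time; "q": joint angles; "dq": joint speeds; "joint_efforts": joint torques, N m; "tool_pos": TCP position; "eef_rot": TCP orientation; "ft_force": force on the tool from outside, world axes, zero at the start; "moment": the same for the moment, N m; "grip_width": finger opening in m.
Only numpy, scipy, OpenCV 4.12 (cv2) and the standard library are available. Lean on these libraries where they do the work, as an engineer would, in place of code of your own. Each camera call takes 0.05 s, during which the arm holds its last target. There are 200 camera calls.

## Working session

There is one attempt and no reset: what is moved stays moved. The work goes in short steps, Python scripts to look and compute and a shell command to move; the robot and the scene stay as the last step left them, time stands still between calls to the robot, and variables do not carry over. Pictures are saved under pics/ and viewed, about 8 in all and at most 12, crops included, and the job is handed in when it is done.

```bash
mkdir -p pics; ls
cat > h.py <<'E'
import numpy as np, cv2
from cell import monitor, cams, ticket
def snap(n):
    c=cams.camera(n); np.savez(f'{n}.npz',**c); return c
def load(n): return dict(np.load(f'{n}.npz'))
def save(c,f,box=None,s=1):
    im=c['color'][:,:,::-1]
    if box: im=im[box[1]:box[3],box[0]:box[2]]
    cv2.imwrite(f'pics/{f}.png',cv2.resize(im,None,fx=s,fy=s,interpolation=cv2.INTER_CUBIC))
def ray(c,u,v):
    K=c['camera_matrix'];T=np.linalg.inv(c['camera_from_world'])
    d=np.array([(u-K[0,2])/K[0,0],-(v-K[1,2])/K[1,1],-1]); return T[:3,3],T[:3,:3]@d
def atz(c,u,v,z):
    o,d=ray(c,u,v); return o+d*(z-o[2])/d[2]
def dep(c,u,v):
    o,d=ray(c,u,v); return o+d*float(c['z_map'][int(v),int(u)])
def proj(c,p):
    T=c['camera_from_world'];q=T[:3,:3]@np.array(p)+T[:3,3];K=c['camera_matrix']
    return K[0,2]+K[0,0]*q[0]/-q[2],K[1,2]+K[1,1]*-q[1]/-q[2]
E
python3 - <<'E'
from h import *
for n in('scene','top'):
    c=snap(n); save(c,n+'0',s=1.5); print(n,c['camera_matrix'].round(1).tolist(),np.linalg.inv(c['camera_from_world']).round(3).tolist())
print(monitor.observe())
E
```

```text
pics
scene [[384.1, 0.0, 258.2], [0.0, 384.1, 191.8], [0.0, 0.0, 1.0]] [[-0.701, -0.517, 0.491, 1.075], [0.713, -0.505, 0.487, 0.494], [-0.003, 0.691, 0.723, 0.892], [0.0, 0.0, 0.0, 1.0]]
top [[427.2, 0.0, 254.1], [0.0, 427.2, 195.2], [0.0, 0.0, 1.0]] [[-0.004, 0.985, -0.173, 0.328], [-1.0, -0.007, -0.016, -0.045], [-0.017, 0.173, 0.985, 1.189], [0.0, 0.0, 0.0, 1.0]]
{'clock': 0.1, 'q': array([ 1.01190206e+00,  3.59431628e-01,  1.51132259e+00,  2.27618504e-05,
        1.27250483e+00, -1.15081051e-01]), 'dq': array([-8.85482782e-05, -3.01205785e-03, -1.35976258e-03, -5.42376048e-04,
       -3.58306155e-04,  3.39115050e-05]), 'joint_efforts': array([-1.87472519e-04, -5.16356814e+01, -2.71408439e+01,  6.75790804e-02,
        2.74873845e-02, -4.57096036e-06]), 'tool_pos': array([0.25745145, 0.54159924, 0.40389482]), 'eef_rot': array([ 2.65529830e+00,  1.67766925e+00, -2.37307064e-03]), 'ft_force': array([-1.36120054, -0.04906719,  0.30323568]), 'moment': array([-0.06138739, -0.00186792,  0.00061128]), 'grip_width': 0.08776956452065582}
```

View pics/scene0.png

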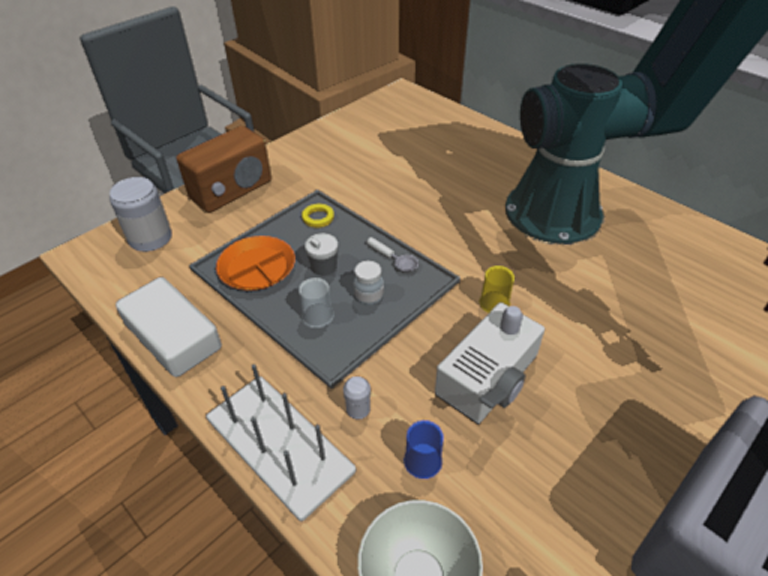

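View pics/top0.png

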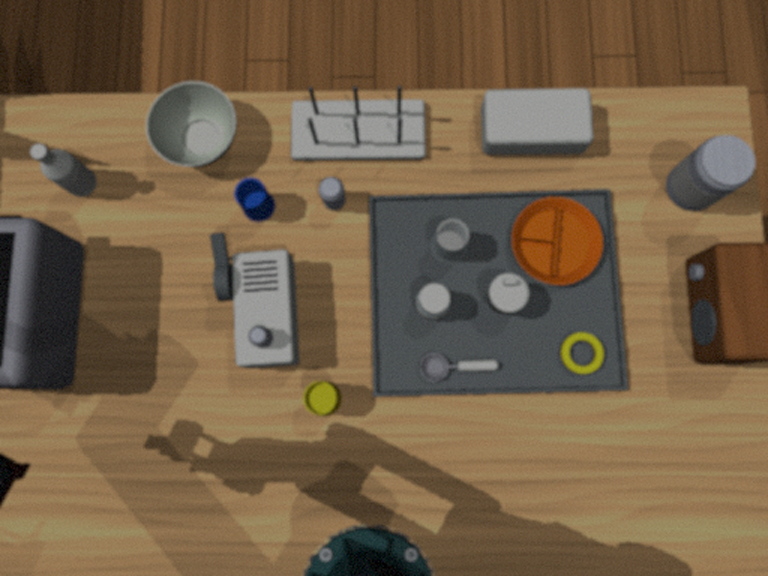

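Scene view: the clear beaker is at about (316,302)/1.5, with the jar at (368,282) and the cup at (321,253). The dryer's post is at (512,318) and its dial at (503,388). Top view (up is +x, left is +y): the beaker top is at (453,235), the post at (259,335) and the paddle at (220,265). Next I'll enlarge crops of the beaker and the dryer.

Run:
```python
from h import *
t=load('top');s=load('scene')
def crop(c,b,f):
    im=c['color'][b[1]:b[3],b[0]:b[2],::-1]; return cv2.resize(im,(400,300) if f else None,fx=4,fy=4,interpolation=cv2.INTER_CUBIC)
# each crop 100x75 px at 4x
a=[crop(t,(255,130,355,205),1),crop(t,(120,160,220,235),1) ,crop(s,(165,160,265,235),1),crop(s,(275,200,375,275),1)]
cv2.imwrite('pics/crops.png',np.vstack([np.hstack(a[:2]),np.hstack(a[2:])]))
# depth based
for n,c,pts in(('top',t,[(302,157),(173,223),(185,200),(146,165),(146,178),(289,199),(339,195)]),('scene',s,[(341,210),(325,240)])):
    for p in pts: print(n,p,dep(c,*p).round(3))
```

```text
top (302, 157) [ 0.623 -0.154  0.087]
top (173, 223) [0.444 0.175 0.133]
top (185, 200) [0.509 0.154 0.092]
top (146, 165) [0.597 0.252 0.12 ]
top (146, 178) [0.565 0.254 0.106]
top (289, 199) [ 0.512 -0.118  0.079]
top (339, 195) [ 0.521 -0.249  0.082]
scene (341, 210) [0.455 0.184 0.133]
scene (325, 240) [0.533 0.198 0.091]
```

View pics/crops.png

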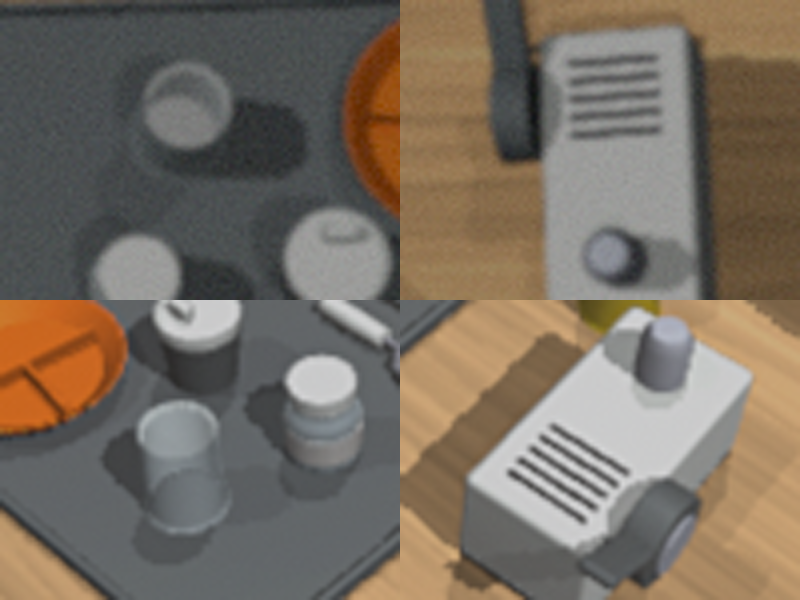

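```bash
cat >> h.py <<'E'
def cloud(c):
    v,u=np.mgrid[0:384,0:512];K=c['camera_matrix'];T=np.linalg.inv(c['camera_from_world']);z=c['z_map']
    P=np.stack([(u-K[0,2])/K[0,0],-(v-K[1,2])/K[1,1],-np.ones(u.shape)],-1)*z[...,None]
    return P@T[:3,:3].T+T[:3,3]
E
python3 - <<'E'
from h import *
t=load('top');s=load('scene')
print('beaker',atz(t,302,156.5,.086).round(4),atz(s,209.5,192,.086).round(4))
print('post',atz(t,172.2,223.5,.134).round(4),atz(s,342.5,208,.134).round(4))
for c in(t,s):
    P=cloud(c).reshape(-1,3)
    b=(np.abs(P[:,0]-.52)<.15)&(np.abs(P[:,1]-.17)<.09)
    m=b&(np.abs(P[:,2]-.09)<.006)
    print('rect',cv2.minAreaRect(P[m][:,:2].astype(np.float32)),m.sum(),np.median(P[m][:,2]))
    m=b&(P[:,2]>.120)&(P[:,0]<.48); print('post',m.sum(),P[m].mean(0).round(4),P[m].max(0).round(4),P[m].min(0).round(4))
    m=(P[:,2]>.05)&(np.abs(P[:,0]-.57)<.15)&(np.abs(P[:,1]-.25)<.025); print('dial',m.sum(),P[m].min(0).round(4),P[m].max(0).round(4))
    m=(np.abs(P[:,0]-.62)<.05)&(np.abs(P[:,1]+.152)<.05)&(P[:,2]>.075);print('bk',m.sum(),P[m].mean(0).round(4),P[m].max(0).round(4),P[m].min(0).round(4))
E
```

```text
beaker [ 0.625  -0.1543  0.086 ] [ 0.6265 -0.1499  0.086 ]
post [0.4431 0.1766 0.134 ] [0.447  0.1825 0.134 ]
rect ((0.4974195957183838, 0.19370606541633606), (0.19980023801326752, 0.12559106945991516), 3.9793009757995605) 2679 0.0905941417064755
post 160 [0.4427 0.176  0.1319] [0.4608 0.1943 0.1401] [0.4257 0.1603 0.1201]
dial 731 [0.4213 0.225  0.0564] [0.7189 0.2672 0.1307]
bk 376 [ 0.624  -0.153   0.0866] [ 0.6542 -0.125   0.0992] [ 0.5967 -0.1814  0.0766]
rect ((0.5007733106613159, 0.18334750831127167), (0.20141491293907166, 0.10061655193567276), 3.2685694694519043) 2044 0.09082211238865162
post 128 [0.4501 0.1826 0.1306] [0.4624 0.1976 0.1374] [0.4311 0.1621 0.1201]
dial 903 [0.4207 0.2251 0.0507] [0.7199 0.27   0.1308]
bk 279 [ 0.6294 -0.147   0.0857] [ 0.6564 -0.1193  0.0916] [ 0.5987 -0.179   0.0753]
```

```bash
cat >> h.py <<'E'
from scipy.spatial.transform import Rotation as Ro
def go(x,y,z,yaw=None):
    "handwheel numbers to bring TCP to x,y,z (and jaw axis to yaw deg)"
    o=monitor.observe();R=Ro.from_rotvec(o['eef_rot']);M=R.as_matrix()
    print('tcp',o['tool_pos'].round(4),'jaw yaw',np.degrees(np.arctan2(M[1,0],M[0,0])).round(1),'zax',M[:,2].round(3),'F',o['ft_force'].round(1),'w',round(o['grip_width'],4),'t',round(o['clock'],2))
    print('dp',(M.T@(np.array([x,y,z])-o['tool_pos'])/.75).round(4))
    if yaw is not None:
        d=(yaw-np.degrees(np.arctan2(M[1,0],M[0,0]))+90)%180-90; print('dr z',round(-d/45,4))
E
python3 -c "
from h import *
go(.6258,-.152,.335)"
```

```text
tcp [0.2575 0.5416 0.4039] jaw yaw 64.6 zax [-0.001 -0.001 -1.   ] F [-1.4 -0.   0.3] w 0.0878 t 0.1
dp [-0.6242  0.8407  0.0927]
```

```bash
python3 -m handwheel '[{"delta_pos":[-0.3,0.4,0],"dr":[0,0,0],"claw":1},{"delta_pos":[-0.3,0.4,0],"dr":[0,0,0],"claw":1},{"delta_pos":[-0.3,0.4,0],"dr":[0,0,0],"claw":1},{"delta_pos":[-0.3,0.4,0],"dr":[0,0,0],"claw":1},{"delta_pos":[-0.3,0.4,0],"dr":[0,0,0],"claw":1},{"delta_pos":[-0.3,0.4,0],"dr":[0,0,0],"claw":1},{"delta_pos":[-0.624,0.84,0.093],"dr":[0,0,0],"claw":1},{"delta_pos":[-0.624,0.84,0.093],"dr":[0,0,0],"claw":1},{"delta_pos":[-0.624,0.84,0.093],"dr":[0,0,0],"claw":1},{"delta_pos":[-0.624,0.84,0.093],"dr":[0,0,0],"claw":1},{"delta_pos":[-0.624,0.84,0.093],"dr":[0,0,0],"claw":1},{"delta_pos":[-0.624,0.84,0.093],"dr":[0,0,0],"claw":1},{"delta_pos":[-0.624,0.84,0.093],"dr":[0,0,0],"claw":1},{"delta_pos":[-0.624,0.84,0.093],"dr":[0,0,0],"claw":1},{"delta_pos":[-0.624,0.84,0.093],"dr":[0,0,0],"claw":1},{"delta_pos":[-0.624,0.84,0.093],"dr":[0,0,0],"claw":1},{"delta_pos":[-0.624,0.84,0.093],"dr":[0,0,0],"claw":1},{"delta_pos":[-0.624,0.84,0.093],"dr":[0,0,0],"claw":1},{"delta_pos":[-0.624,0.84,0.093],"dr":[0,0,0],"claw":1}]'
python3 - <<'E'
from h import *
s=snap('scene');save(s,'s1',(140,60,340,260),3)
go(.6258,-.152,.219)
p=monitor.observe()['tool_pos']
print('proj grasp',[proj(s,p-[0,0,d]) for d in(.163,.182)])
E
```

```text
clock: 2.0
tool_pos: [0.6249, -0.1503, 0.3346]
eef_rot: [-2.654, -1.678, 0.001]
ft_force: [0.6, 0.5, -0.3]
grip_width: 0.0881
tcp [ 0.6249 -0.1499  0.3349] jaw yaw 64.6 zax [-0.001  0.001 -1.   ] F [-0.2 -0.2 -0.3] w 0.0877 t 2.05
dp [-0.002   0.0024  0.1545]
proj grasp [(np.float64(206.95908480841257), np.float64(170.1011002995573)), (np.float64(207.6407258683297), np.float64(175.10088073129478))]
```

View pics/s1.png

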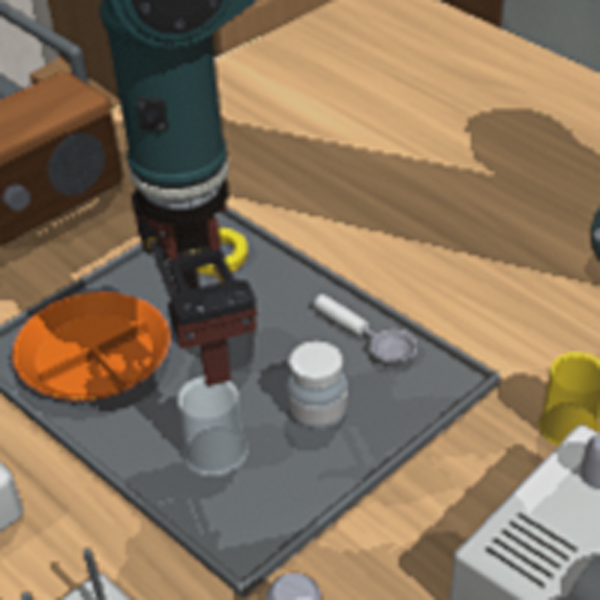

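The front fingertip is at crop (218,382) and the beaker top at (210,392). The fingers straddle the beaker in line with it, so I'll go down and grip.

```bash
python3 -m handwheel '[{"delta_pos":[-0.002,0.002,0.05],"dr":[0,0,0],"claw":1},{"delta_pos":[-0.002,0.002,0.09],"dr":[0,0,0],"claw":1},{"delta_pos":[-0.002,0.002,0.12],"dr":[0,0,0],"claw":1},{"delta_pos":[-0.002,0.002,0.14],"dr":[0,0,0],"claw":1},{"delta_pos":[-0.002,0.002,0.1545],"dr":[0,0,0],"claw":1},{"delta_pos":[-0.002,0.002,0.1545],"dr":[0,0,0],"claw":1},{"delta_pos":[-0.002,0.002,0.1545],"dr":[0,0,0],"claw":-1},{"delta_pos":[-0.002,0.002,0.1545],"dr":[0,0,0],"claw":-1},{"delta_pos":[-0.002,0.002,0.1545],"dr":[0,0,0],"claw":-1},{"delta_pos":[-0.002,0.002,0.1545],"dr":[0,0,0],"claw":-1},{"delta_pos":[-0.002,0.002,0.1545],"dr":[0,0,0],"claw":-1},{"delta_pos":[-0.002,0.002,0.1545],"dr":[0,0,0],"claw":-1},{"delta_pos":[-0.002,0.002,0.1545],"dr":[0,0,0],"claw":-1},{"delta_pos":[-0.002,0.002,0.1545],"dr":[0,0,0],"claw":-1},{"delta_pos":[-0.002,0.002,0.1545],"dr":[0,0,0],"claw":-1}]'
python3 - <<'E'
from h import *
s=snap('scene');save(s,'s2',(165,130,265,230),6)
go(.6258,-.152,.40)
E
```

```text
clock: 3.55
tool_pos: [0.6266, -0.1534, 0.2197]
eef_rot: [2.655, 1.677, 0.001]
ft_force: [-1.4, 0.3, 5.6]
grip_width: 0.0571
tcp [ 0.6266 -0.1534  0.2197] jaw yaw 64.6 zax [ 0.001 -0.    -1.   ] F [-1.3 -0.6  5.6] w 0.0575 t 3.6
dp [ 0.0012 -0.0016 -0.2404]
```

View pics/s2.png

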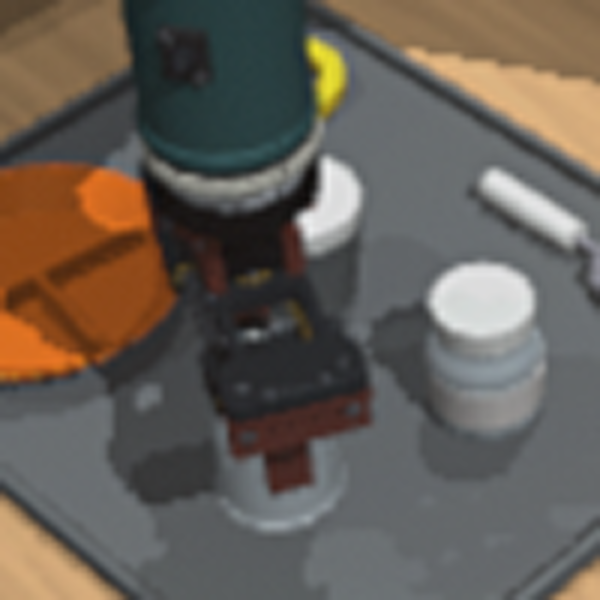

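The grip is on: the front finger is at crop (290,470) over the beaker (mouth centre about (280,490)), and the cup, jar and plate are untouched. Next I'll lift it and use the known fingertip to check camera bias.

```bash
python3 -m handwheel '[{"delta_pos":[0,0,-0.02],"dr":[0,0,0],"claw":-1},{"delta_pos":[0,0,-0.05],"dr":[0,0,0],"claw":-1},{"delta_pos":[0,0,-0.1],"dr":[0,0,0],"claw":-1},{"delta_pos":[0,0,-0.16],"dr":[0,0,0],"claw":-1},{"delta_pos":[0,0,-0.21],"dr":[0,0,0],"claw":-1},{"delta_pos":[0,0,-0.24],"dr":[0,0,0],"claw":-1},{"delta_pos":[0,0,-0.24],"dr":[0,0,0],"claw":-1}]'
python3 - <<'E'
from h import *
s=load('scene')
p=np.array([.6266,-.1534,.0377])+.036*np.array([.429,.903,0]); print('tip pred',proj(s,p),'seen 213.5,211.8')
go(.445,.179,.40)
E
```

```text
clock: 4.3
tool_pos: [0.6273, -0.1536, 0.404]
eef_rot: [2.65, 1.675, 0.007]
ft_force: [-0.1, -0.4, -0.1]
grip_width: 0.0575
tip pred (np.float64(213.4562046198091), np.float64(211.07539695727218)) seen 213.5,211.8
tcp [ 0.6273 -0.1536  0.404 ] jaw yaw 64.6 zax [ 0.007 -0.003 -1.   ] F [-0.1 -0.4 -0.1] w 0.0575 t 4.3
dp [ 0.2962 -0.41    0.0022]
```

```bash
python3 -m handwheel '[{"delta_pos":[0.05,-0.07,0],"dr":[0,0,0],"claw":-1},{"delta_pos":[0.09,-0.123,0],"dr":[0,0,0],"claw":-1},{"delta_pos":[0.13,-0.178,0],"dr":[0,0,0],"claw":-1},{"delta_pos":[0.17,-0.232,0],"dr":[0,0,0],"claw":-1},{"delta_pos":[0.21,-0.287,0],"dr":[0,0,0],"claw":-1},{"delta_pos":[0.25,-0.342,0],"dr":[0,0,0],"claw":-1},{"delta_pos":[0.28,-0.385,0],"dr":[0,0,0],"claw":-1},{"delta_pos":[0.297,-0.411,0.002],"dr":[0,0,0],"claw":-1},{"delta_pos":[0.297,-0.411,0.002],"dr":[0,0,0],"claw":-1},{"delta_pos":[0.297,-0.411,0.002],"dr":[0,0,0],"claw":-1},{"delta_pos":[0.297,-0.411,0.002],"dr":[0,0,0],"claw":-1}]'
python3 - <<'E'
from h import *
s=snap('scene')
cv2.imwrite('pics/s3.png',cv2.resize(s['color'][120:270,270:420,::-1],None,fx=4,fy=4,interpolation=cv2.INTER_CUBIC))
go(.4455,.180,.304)
E
```

```text
clock: 5.4
tool_pos: [0.444, 0.1795, 0.397]
eef_rot: [2.656, 1.677, -0.001]
ft_force: [0.1, -0.9, -0.4]
grip_width: 0.0574
tcp [0.4442 0.1794 0.3971] jaw yaw 64.5 zax [-0.    -0.001 -1.   ] F [-0.1 -0.3 -1.1] w 0.0576 t 5.45
dp [0.0016 0.0012 0.1242]
```

View pics/s3.png

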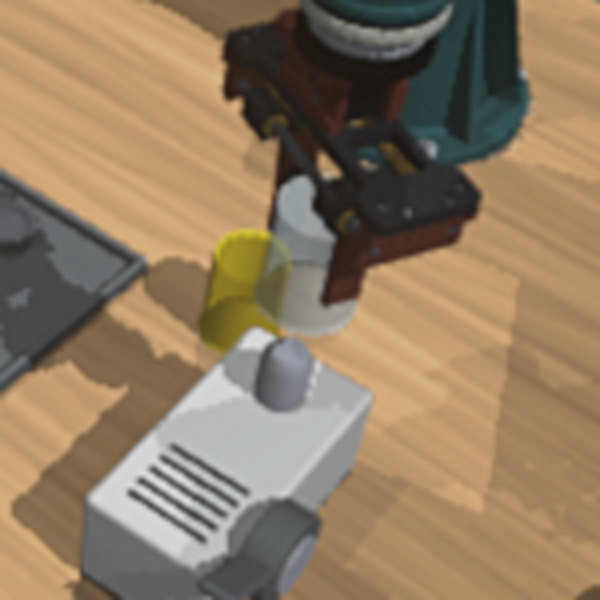

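Run:
```python
from h import *
s=load('scene')
f=lambda p:((np.array(proj(s,p))-[270,120])*4).round(1)
x,y=.4442,.1794
print('bottom ctr',f((x,y,.183)),'top ctr',f((x,y,.263)),'foot',f((x,y,.09)),'tip',f((x,y,.134)))
for dx,dy in((.01,0),(0,.01)): print(f((x+dx,y+dy,.09)))
# fit ring: project mouth circle extents
a=np.linspace(0,2*np.pi,60);q=np.array([f((x+.033*np.cos(t),y+.033*np.sin(t),.183)) for t in a]);print('mouth box',q.min(0),q.max(0))
q=np.array([f((x+.018*np.cos(t),y+.018*np.sin(t),.09)) for t in a]);print('foot box',q.min(0),q.max(0))
```

```text
bottom ctr [300.5 296.1] top ctr [322. 204.] foot [278.6 390.2] tip [288.6 347.2]
[269.8 398.4]
[290.7 398.2]
mouth box [248.1 259.2] [353.4 334.7]
foot box [251.8 370.1] [305.4 410.9]
```

Both the post (seen x 255–311, bottom 411) and the beaker mouth (right edge 357) sit about 4 px right of the TCP prediction, so they line up with each other to about 1 mm. I'll go straight down, slowly near the end.

```bash
python3 -m handwheel '[{"delta_pos":[0,0,0.03],"dr":[0,0,0],"claw":-1},{"delta_pos":[0,0,0.06],"dr":[0,0,0],"claw":-1},{"delta_pos":[0,0,0.085],"dr":[0,0,0],"claw":-1},{"delta_pos":[0,0,0.1],"dr":[0,0,0],"claw":-1},{"delta_pos":[0,0,0.11],"dr":[0,0,0],"claw":-1},{"delta_pos":[0,0,0.116],"dr":[0,0,0],"claw":-1},{"delta_pos":[0,0,0.12],"dr":[0,0,0],"claw":-1},{"delta_pos":[0,0,0.12],"dr":[0,0,0],"claw":-1},{"delta_pos":[0,0,0.12],"dr":[0,0,0],"claw":-1}]'
python3 -m handwheel '[{"delta_pos":[0,0,0.001],"dr":[0,0,0],"claw":-1},{"delta_pos":[0,0,0.002],"dr":[0,0,0],"claw":-1},{"delta_pos":[0,0,0.003],"dr":[0,0,0],"claw":-1},{"delta_pos":[0,0,0.003],"dr":[0,0,0],"claw":-1}]'
```

```text
clock: 6.35
tool_pos: [0.4438, 0.1803, 0.308]
eef_rot: [2.655, 1.678, 0.001]
ft_force: [-0.0, -0.3, -0.1]
grip_width: 0.0574
clock: 6.75
tool_pos: [0.4435, 0.1802, 0.3053]
eef_rot: [2.656, 1.678, -0.0]
ft_force: [-0.1, 0.1, -0.9]
grip_width: 0.057
```

```bash
python3 -m handwheel '[{"delta_pos":[0,0,0.001],"dr":[0,0,0],"claw":-1},{"delta_pos":[0,0,0.002],"dr":[0,0,0],"claw":-1},{"delta_pos":[0,0,0.002],"dr":[0,0,0],"claw":-1}]'
python3 -m handwheel '[{"delta_pos":[0,0,0.001],"dr":[0,0,0],"claw":-1},{"delta_pos":[0,0,0.002],"dr":[0,0,0],"claw":-1},{"delta_pos":[0,0,0.002],"dr":[0,0,0],"claw":-1}]'
python3 - <<'E'
from h import *
s=snap('scene')
cv2.imwrite('pics/s4.png',cv2.resize(s['color'][150:270,290:410,::-1],None,fx=5,fy=5,interpolation=cv2.INTER_CUBIC))
go(.4455,.180,.304)
E
```

```text
clock: 7.05
tool_pos: [0.4436, 0.1802, 0.3037]
eef_rot: [2.656, 1.678, -0.0]
ft_force: [0.3, 0.2, -1.0]
grip_width: 0.0578
clock: 7.35
tool_pos: [0.4436, 0.1802, 0.3036]
eef_rot: [2.656, 1.678, 0.0]
ft_force: [-5.0, -2.2, 16.5]
grip_width: 0.0571
tcp [0.4435 0.1802 0.3037] jaw yaw 64.6 zax [ 0. -0. -1.] F [-5.7 -1.7 17.4] w 0.0572 t 7.4
dp [ 0.0008  0.0025 -0.0005]
```

View pics/s4.png

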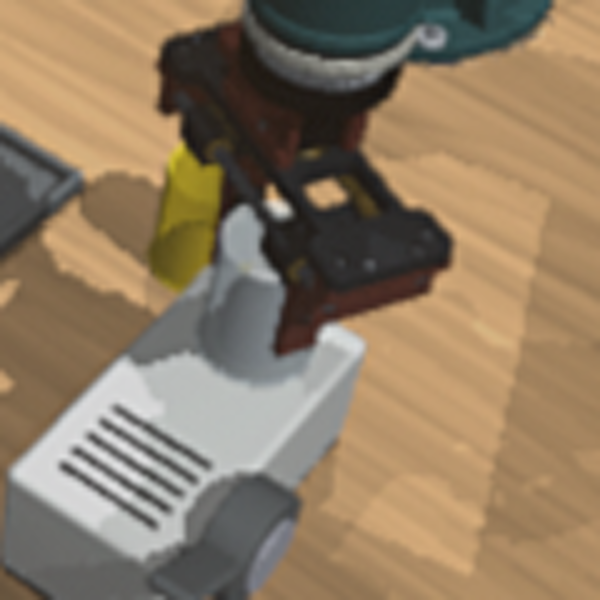

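The beaker is over the post, its mouth (about (260,365)) on the housing top. Contact came at exactly the expected height (0.3037). I'll ease the push, open and rise.

```bash
python3 -m handwheel '[{"delta_pos":[0,0,-0.0015],"dr":[0,0,0],"claw":-1},{"delta_pos":[0,0,-0.0015],"dr":[0,0,0],"claw":0.9},{"delta_pos":[0,0,-0.0015],"dr":[0,0,0],"claw":0.9},{"delta_pos":[0,0,-0.0015],"dr":[0,0,0],"claw":0.9},{"delta_pos":[0,0,-0.0015],"dr":[0,0,0],"claw":0.9},{"delta_pos":[0,0,-0.0015],"dr":[0,0,0],"claw":0.9},{"delta_pos":[0,0,-0.0015],"dr":[0,0,0],"claw":0.9},{"delta_pos":[0,0,-0.02],"dr":[0,0,0],"claw":0.9},{"delta_pos":[0,0,-0.05],"dr":[0,0,0],"claw":0.9},{"delta_pos":[0,0,-0.1],"dr":[0,0,0],"claw":0.9},{"delta_pos":[0,0,-0.15],"dr":[0,0,0],"claw":0.9},{"delta_pos":[0,0,-0.15],"dr":[0,0,0],"claw":0.9}]'
python3 - <<'E'
from h import *
s=snap('scene'); t=snap('top')
a=cv2.resize(s['color'][170:290,290:390,::-1],None,fx=4,fy=4,interpolation=cv2.INTER_CUBIC)
b=cv2.resize(t['color'][130:250,110:210,::-1],None,fx=4,fy=4,interpolation=cv2.INTER_CUBIC)
cv2.imwrite('pics/s5.png',np.hstack([a,b]))
go(.4455,.180,.304)
E
```

```text
clock: 8.6
tool_pos: [0.4453, 0.1807, 0.4195]
eef_rot: [2.653, 1.677, 0.014]
ft_force: [0.9, 0.8, 0.4]
grip_width: 0.0833
tcp [0.4437 0.1803 0.4154] jaw yaw 64.6 zax [ 0.002  0.    -1.   ] F [-0.8  0.1  0.5] w 0.0835 t 8.7
dp [0.0005 0.002  0.1485]
```

View pics/s5.png

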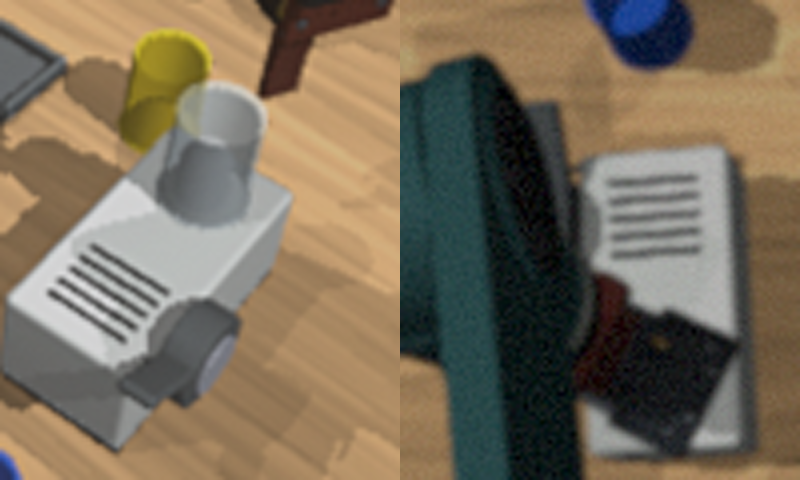

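The beaker stands upright over the post, its mouth ring at crop (205,195) on the housing, and the dial is still at rest. Now I'll measure the paddle from the scene depth.

Run:
```python
from h import *
s=load('scene');C=cloud(s)
print('dial face ctr @z.08',atz(s,343.75,261.75,.08).round(4))
P=C[235:285,310:355].reshape(-1,3)
m=(np.abs(C[...,2]-.0905)<.003)&(np.abs(C[...,0]-.5)<.14)&(np.abs(C[...,1]-.18)<.055)
r=cv2.minAreaRect(C[m][:,:2].astype(np.float32));print(r)
for yaw in (3.5,):
    a=np.radians(yaw);R=np.array([[np.cos(a),np.sin(a)],[-np.sin(a),np.cos(a)]])
    L=(P[:,:2]-r[0])@R.T
    k=(L[:,1]>.052)&(L[:,1]<.09)&(P[:,2]>.06)
    L=np.c_[L,P[:,2]][k]
    print('all',L.min(0).round(4),L.max(0).round(4),len(L))
    for x0 in np.arange(.02,.18,.01):
        q=L[(L[:,0]>=x0)&(L[:,0]<x0+.01)]
        if len(q): print(round(x0,3),len(q),'y',q[:,1].min().round(3),q[:,1].max().round(3),'z',np.percentile(q[:,2],[10,50,90]).round(4))
```

```text
dial face ctr @z.08 [0.5459 0.2682 0.08  ]
((0.5004074573516846, 0.18454737961292267), (0.1993105709552765, 0.09881340712308884), 4.165281295776367)
all [0.0164 0.0523 0.0624] [0.1284 0.0812 0.1307] 465
0.02 16 y 0.056 0.078 z [0.0913 0.1038 0.1077]
0.03 42 y 0.053 0.081 z [0.0789 0.1095 0.113 ]
0.04 52 y 0.053 0.081 z [0.0732 0.113  0.1158]
0.05 63 y 0.052 0.081 z [0.0819 0.1124 0.1154]
0.06 75 y 0.053 0.081 z [0.0813 0.1086 0.1128]
0.07 59 y 0.053 0.078 z [0.0756 0.1025 0.1068]
0.08 35 y 0.054 0.078 z [0.0768 0.1054 0.1093]
0.09 24 y 0.053 0.078 z [0.1098 0.1127 0.1155]
0.1 26 y 0.055 0.077 z [0.1161 0.1184 0.1213]
0.11 29 y 0.055 0.078 z [0.1206 0.1242 0.1269]
0.12 42 y 0.053 0.078 z [0.1237 0.1273 0.1295]
```

```bash
python3 -c "
from h import *
go(.611,.256,.36,93.8)"
```

```text
tcp [0.4437 0.1803 0.4154] jaw yaw 64.6 zax [ 0.002  0.    -1.   ] F [-0.8  0.1  0.5] w 0.0835 t 8.7
dp [0.1869 0.1579 0.0743]
dr z -0.6494
```

```bash
python3 -m handwheel '[{"delta_pos":[0.04,0.034,0],"dr":[0,0,0],"claw":-1},{"delta_pos":[0.08,0.068,0],"dr":[0,0,-0.15],"claw":-1},{"delta_pos":[0.12,0.102,0],"dr":[0,0,-0.3],"claw":-1},{"delta_pos":[0.16,0.136,0],"dr":[0,0,-0.45],"claw":-1},{"delta_pos":[0.18,0.152,0.03],"dr":[0,0,-0.6],"claw":-1},{"delta_pos":[0.187,0.158,0.06],"dr":[0,0,-0.65],"claw":-1},{"delta_pos":[0.187,0.158,0.074],"dr":[0,0,-0.65],"claw":-1},{"delta_pos":[0.187,0.158,0.074],"dr":[0,0,-0.65],"claw":-1},{"delta_pos":[0.187,0.158,0.074],"dr":[0,0,-0.65],"claw":-1},{"delta_pos":[0.187,0.158,0.074],"dr":[0,0,-0.65],"claw":-1}]'
python3 - <<'E'
from h import *
s=snap('scene')
cv2.imwrite('pics/s6.png',cv2.resize(s['color'][170:310,260:400,::-1],None,fx=4,fy=4,interpolation=cv2.INTER_CUBIC))
go(.611,.256,.316)
p=monitor.observe()['tool_pos'];f=lambda p:((np.array(proj(s,p))-[260,170])*4).round(1)
print('tip',f(p-[0,0,.182]),'below on paddle',f((p[0],p[1],.122)))
E
```

```text
clock: 9.7
tool_pos: [0.6107, 0.2559, 0.3604]
eef_rot: [2.146, 2.293, 0.002]
ft_force: [0.9, -0.7, 0.1]
grip_width: 0.0066
tcp [0.6108 0.2559 0.3606] jaw yaw 93.8 zax [ 0.002  0.    -1.   ] F [-0.2  0.2  0.2] w 0.0028 t 9.75
dp [0.0001 0.0002 0.0595]
tip [276.1 325.6] below on paddle [263.6 381.6]
```

View pics/s6.png

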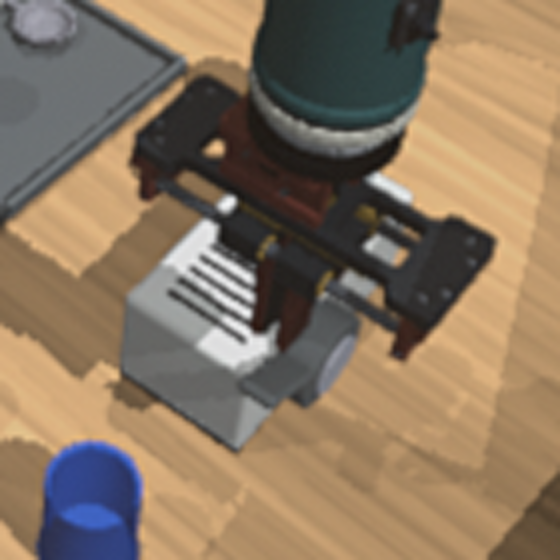

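The closed fingers (tips at about (276,330)) are above the paddle, whose end is at (265,395), and the projected touch point (264,382) lies on it. I'll press now, stopping short of the third click to measure.

```bash
python3 -m handwheel '[{"delta_pos":[0,0,0.03],"dr":[0,0,0],"claw":-1},{"delta_pos":[0,0,0.055],"dr":[0,0,0],"claw":-1},{"delta_pos":[0,0,0.065],"dr":[0,0,0],"claw":-1},{"delta_pos":[0,0,0.075],"dr":[0,0,0],"claw":-1},{"delta_pos":[0,0,0.085],"dr":[0,0,0],"claw":-1},{"delta_pos":[0,0,0.095],"dr":[0,0,0],"claw":-1},{"delta_pos":[0,0,0.105],"dr":[0,0,0],"claw":-1},{"delta_pos":[0,0,0.115],"dr":[0,0,0],"claw":-1},{"delta_pos":[0,0,0.125],"dr":[0,0,0],"claw":-1},{"delta_pos":[0,0,0.135],"dr":[0,0,0],"claw":-1},{"delta_pos":[0,0,0.145],"dr":[0,0,0],"claw":-1},{"delta_pos":[0,0,0.152],"dr":[0,0,0],"claw":-1},{"delta_pos":[0,0,0.158],"dr":[0,0,0],"claw":-1},{"delta_pos":[0,0,0.158],"dr":[0,0,0],"claw":-1},{"delta_pos":[0,0,0.158],"dr":[0,0,0],"claw":-1}]'
cat > paddle.py <<'E'
from h import *
s=snap('scene');C=cloud(s);go(.611,.256,.235)
a=np.radians(3.8);R=np.array([[np.cos(a),np.sin(a)],[-np.sin(a),np.cos(a)]])
L=np.dstack([(C[...,:2]-[.5004,.1845])@R.T,C[...,2]]).reshape(-1,3)
k=(L[:,1]>.05)&(L[:,1]<.085)&(L[:,0]>.078)&(L[:,0]<.15)&(L[:,2]>.012)&(L[:,2]<.1);L=L[k]
for x0 in np.arange(.078,.15,.006):
    q=L[(L[:,0]>=x0)&(L[:,0]<x0+.006)]
    if len(q): print(round(x0+.003,3),len(q),'y',q[:,1].min().round(3),q[:,1].max().round(3),'z',np.percentile(q[:,2],[10,50,90]).round(4))
cv2.imwrite('pics/s7.png',cv2.resize(s['color'][170:310,260:400,::-1],None,fx=4,fy=4,interpolation=cv2.INTER_CUBIC))
E
python3 paddle.py
```

```text
clock: 11.25
tool_pos: [0.6117, 0.2564, 0.2421]
eef_rot: [2.145, 2.293, 0.004]
ft_force: [1.6, 0.8, 5.0]
grip_width: 0.0006
tcp [0.6116 0.2563 0.242 ] jaw yaw 93.8 zax [ 0.003  0.001 -1.   ] F [1.4 1.2 4.2] w 0.0003 t 11.3
dp [-0.0004 -0.0009  0.0094]
0.081 1 y 0.076 0.076 z [0.0697 0.0697 0.0697]
0.093 4 y 0.073 0.077 z [0.0635 0.0638 0.0646]
0.099 6 y 0.073 0.077 z [0.0591 0.0637 0.0649]
0.105 7 y 0.074 0.077 z [0.0563 0.0616 0.068 ]
0.111 10 y 0.073 0.077 z [0.0557 0.0576 0.0789]
0.117 12 y 0.073 0.078 z [0.0527 0.0572 0.0773]
0.123 31 y 0.052 0.078 z [0.0511 0.0534 0.086 ]
0.129 90 y 0.052 0.077 z [0.0483 0.0719 0.0968]
0.135 4 y 0.058 0.072 z [0.0489 0.0499 0.0509]
```

View pics/s7.png

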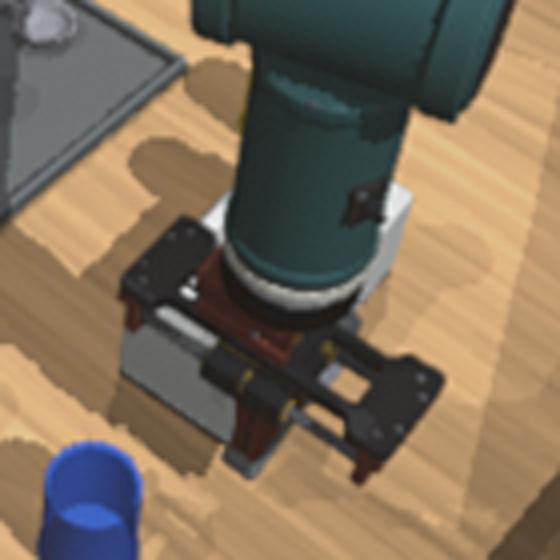

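The paddle is well down, its end at (245,465), and the fingers are on it. Geometry and depth put the dial at about 0.93, so I need about 8 mm more.

```bash
python3 -m handwheel '[{"delta_pos":[0,0,0.003],"dr":[0,0,0],"claw":-1},{"delta_pos":[0,0,0.006],"dr":[0,0,0],"claw":-1},{"delta_pos":[0,0,0.009],"dr":[0,0,0],"claw":-1},{"delta_pos":[0,0,0.0107],"dr":[0,0,0],"claw":-1},{"delta_pos":[0,0,0.0107],"dr":[0,0,0],"claw":-1},{"delta_pos":[0,0,0.0107],"dr":[0,0,0],"claw":-1}]'
python3 paddle.py
python3 - <<'E'
from h import *
s=load('scene')
a=np.radians(3.8);f=lambda p:((np.array(proj(s,p))-[270,260])*10)
im=cv2.resize(s['color'][260:310,270:350,::-1],None,fx=10,fy=10,interpolation=cv2.INTER_CUBIC)
raw=im.copy()
for d,col in((.88,(0,0,255)),(1.05,(0,255,0)),(1.22,(255,0,0))):
    e=.52-d
    pts=[]
    for al,n in((.032,.005),(.09,.005),(.09,-.005),(.032,-.005)):
        lx=.05+al*np.cos(e)-n*np.sin(e);z=.08+al*np.sin(e)+n*np.cos(e);ly=.079
        pts.append(f((.5004+lx*np.cos(a)-ly*np.sin(a),.1845+lx*np.sin(a)+ly*np.cos(a),z)))
    cv2.polylines(im,[np.int32(pts)],True,col,1)
cv2.imwrite('pics/s8.png',im)
E
```

```text
clock: 11.9
tool_pos: [0.6108, 0.2561, 0.2336]
eef_rot: [2.146, 2.294, 0.0]
ft_force: [-0.4, 0.1, 7.8]
grip_width: 0.0007
tcp [0.6108 0.2561 0.2336] jaw yaw 93.8 zax [ 0.  0. -1.] F [-1.5  0.5  7.5] w 0.0004 t 11.95
dp [-0.0001  0.0003 -0.0019]
0.081 2 y 0.077 0.077 z [0.0624 0.0639 0.0653]
0.093 5 y 0.074 0.077 z [0.0526 0.0558 0.0609]
0.099 8 y 0.072 0.078 z [0.0521 0.0553 0.0587]
0.105 6 y 0.074 0.077 z [0.0469 0.0497 0.0528]
0.111 12 y 0.073 0.077 z [0.0444 0.0505 0.0656]
0.117 17 y 0.06 0.078 z [0.0411 0.0449 0.0726]
0.123 63 y 0.053 0.078 z [0.039  0.0611 0.0905]
0.129 55 y 0.054 0.076 z [0.0401 0.0728 0.0957]
```

View pics/s8.png

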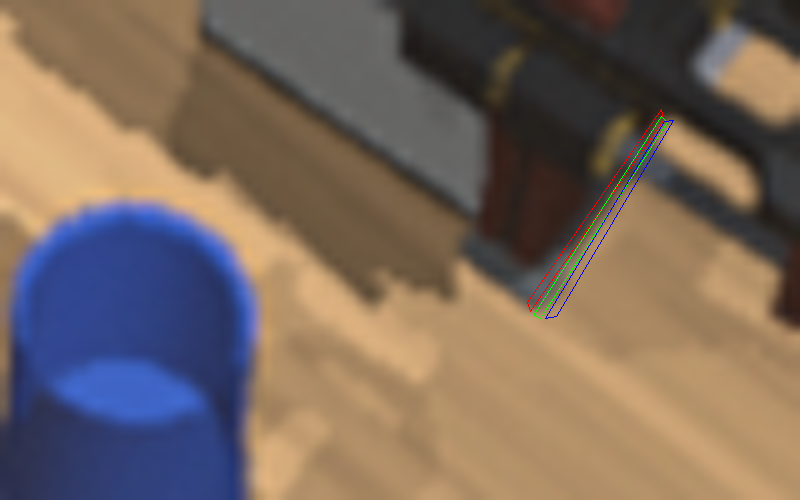

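```bash
r(){ python3 - <<'E'
from h import *
import numpy as np
F=[];Z=[]
for i in range(6):
    cams.camera('scene');o=monitor.observe();F.append(o['ft_force']);Z.append(o['tool_pos'][2])
print('F',np.mean(F,0).round(2),'z',np.mean(Z).round(4),o['clock'])
E
}
r
python3 -m handwheel '[{"delta_pos":[0,0,-0.002],"dr":[0,0,0],"claw":-1},{"delta_pos":[0,0,-0.003],"dr":[0,0,0],"claw":-1},{"delta_pos":[0,0,-0.003],"dr":[0,0,0],"claw":-1}]' >/dev/null; r
python3 -m handwheel '[{"delta_pos":[0,0,-0.002],"dr":[0,0,0],"claw":-1},{"delta_pos":[0,0,-0.003],"dr":[0,0,0],"claw":-1},{"delta_pos":[0,0,-0.003],"dr":[0,0,0],"claw":-1}]' >/dev/null; r
```

```text
F [-1.22  0.14  7.78] z 0.2336 12.25
F [0.99 0.05 6.38] z 0.2361 12.85
F [4.86 0.97 4.52] z 0.2379 13.45
```

Resolved along the paddle's normal, the force is flat at about 6 N here. It was 4.7 N just past the bump, which fits the middle of the third click. I'll go back to the target depth and take a final look.

```bash
python3 -m handwheel '[{"delta_pos":[0,0,0.002],"dr":[0,0,0],"claw":-1},{"delta_pos":[0,0,0.004],"dr":[0,0,0],"claw":-1},{"delta_pos":[0,0,0.0055],"dr":[0,0,0],"claw":-1},{"delta_pos":[0,0,0.0055],"dr":[0,0,0],"claw":-1},{"delta_pos":[0,0,0.0055],"dr":[0,0,0],"claw":-1}]'
python3 paddle.py
python3 - <<'E'
from h import *
s=load('scene');t=snap('top')
cv2.imwrite('pics/s9.png',np.hstack([cv2.resize(x['color'][:,:,::-1],(400,300),interpolation=cv2.INTER_AREA) for x in(s,t)]))
E
```

```text
clock: 13.95
tool_pos: [0.6105, 0.256, 0.2331]
eef_rot: [-2.146, -2.294, 0.001]
ft_force: [1.2, 1.5, 6.5]
grip_width: 0.0009
tcp [0.6105 0.256  0.2331] jaw yaw 93.8 zax [-0.001 -0.    -1.   ] F [1.9 0.9 6.5] w 0.0002 t 14.0
dp [-0.0001  0.0007 -0.0026]
0.081 2 y 0.077 0.078 z [0.0632 0.064  0.0648]
0.093 4 y 0.074 0.077 z [0.0573 0.0576 0.0591]
0.099 7 y 0.073 0.077 z [0.0531 0.0547 0.057 ]
0.105 8 y 0.074 0.078 z [0.0487 0.0516 0.0576]
0.111 12 y 0.073 0.077 z [0.0452 0.0494 0.0659]
0.117 18 y 0.052 0.077 z [0.039  0.0439 0.0732]
0.123 90 y 0.054 0.078 z [0.0379 0.0624 0.0922]
0.129 28 y 0.055 0.076 z [0.059  0.0802 0.0965]
```

View pics/s9.png

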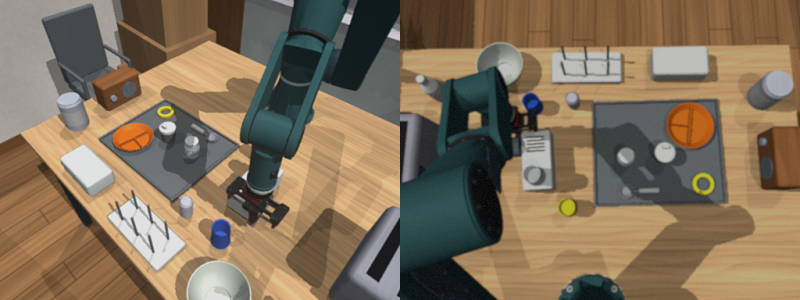

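The right half shows the beaker still on the post (535,173). The tray items, the dispenser, and the blue and yellow look-alikes are all in place. The paddle is held near the third click, so I'm handing in.

```bash
python3 -c "
from cell import ticket; print(ticket.job_done())"
```

```text
the job is handed in; nothing more can be done
None
```

I set the beaker mouth down over the air post and let go, then pressed the paddle to about the third click. I handed the job in at 14 s of the 51 s, still holding the paddle down with about 6.5 N.

- **Beaker:** contact with the housing came at exactly the expected height. After release, and again at the end, the pictures show it upright on the post.
- **Dial:** it stands at about 1.02 rad from depth points on the paddle and about 1.07 rad from fingertip height, against a target of 1.05. The two differ by about 0.05 rad, but both are well clear of the bumps at 0.875 and 1.225. The push force was also flat at about 6 N around that spot, as expected at a click.
- **Brief easing:** while checking the force I let the paddle up about 4 mm, to roughly 1.0 rad, then pressed it back. By these estimates it stayed between the bumps on either side of the third click.
- **Other things:** the last pictures show nothing else on the tray or table moved.
- **Checks that disagreed:** the two cameras differed by about 4–7 mm on the beaker and post positions. The scene camera matched the known fingertip position to within 1 pixel, so I relied on it more. The grip width read 57.5 mm on the 60 mm beaker, and I did not find out why; the grip held throughout.

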